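# Click the specimen-counting dial on to its pointer

## Robot

A 7-joint arm with a two-finger parallel gripper is mounted at the origin on the work surface. World frame = base frame: x ahead of the robot, y to its left, z up, the work surface at z = 0. Lengths are in mm, angles in degrees, forces in N, time in s.
With the tool pointing down it reaches from about 400 to 850 mm from the base axis. Payload 10.4 kg.
Tool frame: the origin (TCP) lies on the centre line of the jaws, within the pads' length; the fingertips stand manip.tip_reach ahead of it and the grasp point (between the pads) lies 2 mm behind it (manip.tip_reach is the distance from the TCP to the fingertips, in mm); z points along the fingers, x is the direction in which the jaws open and shut, and the axes are right-handed (so a half turn about z gives the same grasp; the last joint's range is limited). The gripper opens to 87 mm and grips with 3 to 60 N. Pads are 19 mm wide; open, the fingers measure 117 mm over their backs; the gripper's body (75 mm by 190 mm) begins 51 mm behind the grasp point.
Start: joints at [67.116, 19.034, -3.707, 83.658, 1.238, 77.344, -5.071], TCP at [229.989, -581.167, 239.576] pointing down, gripper open.
Joint ranges: [-148.97, 148.97], [-28.65, 121.19], [-84.17, 76.75], [9.2, 138.47], [-72.65, 252.65], [3.7, 117.97], [-149.18, 149.18]. Speed limits (degrees/s): [127.2, 127.2, 159.86, 159.86, 180, 180, 180].

## Interface

Orientations are given as a 3x3 rotation matrix whose columns are the frame's x, y, z axes.
In Python, from workcell import manip, eyes gives the robot as it stands.
- The arm moves only by the shell command python3 -m crank 'ROWS' [FORCE]. ROWS is JSON, a list of rows, each a list of 7 numbers: the opening in per cent of the stroke, from 0 (shut) to 100 (fully open), then the shift along the tool's x, y, z in cm, then the turn, a rotation vector about the tool's x, y, z in rad. In form: [[jaw, x, y, z, rx, ry, rz], ...]. A call has 1 to 12 rows; each row shifts and turns the commanded pose from where the row before left it, along the tool's axes as they then stand; what a row does not reach is not made up. A row lasts 1/10 s, in which the tool goes at most 50 mm and 8.59 degrees, less where a joint would pass 70% of its speed; a pose out of reach is approached as far as the arm can. A call is refused whole if a number of a shift passes 5 or a number of a turn 0.15, either way. A call with a gripper value outside its range is refused whole. The fingers move at their own pace and stop on an object; FORCE is the grip in N (left out, the last holds). Time passes only in rows, so rows that do not move let the fingers close. It gives the time, the measured TCP pose, the force and the opening at its end, in the units of the state.
- manip.read_state(): the state, without advancing time (a new reading comes with each control period).
- eyes.camera(name): name is "side" or "top" or "wrist"; returns (picture, depth): 420x560x3 uint8, blue, green, red; 420x560 float32, mm along the optical axis (not along the pixel's ray), 0 where there is no reading.
- eyes.camera_model(name): a dict with "fx", "fy", "cx", "cy" (pixels), "k1" (the pictures are not rectified: a ray, as slopes to the right and down, at radius r is drawn at 1 + k1 r^2 times it, then the intrinsics apply), "R" (3x3) and "t" (3): a world point X has camera coordinates R X + t; the wrist camera has in their place "tool_from_camera" (4x4, takes a point from camera to tool coordinates, whose origin is the TCP and whose axes are the tool frame's). Camera axes: x right, y down, z forward; pixel columns grow to the right and rows downward; lengths in mm; the calibration is good to about 2 mm. A picture is of the moment at which its call begins: read the wrist's pose just before it. camera_model takes no time and is no camera call.
- manip.finish_job(): hands the job in, once; it reports no verdict.
The state is a dict: "clock": time; "joint_positions": joint angles; "qd": joint speeds; "joint_efforts": joint torques, N m; "tool_pos": TCP position; "eef_rot": TCP orientation; "contact_force": force on the tool from outside, world axes, zero at the start; "moment": the same for the moment, N m; "grip_width": opening from 0.0 (shut) to 1.0 (fully open).
Only numpy, scipy, OpenCV 4.12 (cv2) and the standard library are available. Lean on these libraries where they do the work, as an engineer would, in place of code of your own. Each camera call takes 0.05 s, during which the arm holds its last target.

## Task

On the specimen-counting dial, flick the edge of the lobed wheel round clockwise (seen from above) with a fingertip until its one long lobe points at the fixed pointer. Let the wheel settle one click short of the pointer first, then give it that last click on its own, and do not go past. Only push the lobes, gently: do not grip, lift or shove the dial along the bench, and leave the jar, the pot and the bottle beside it alone.

Things in the scene. Friction and masses are not known exactly. Their poses are not given: they have to be found in the camera images.
- counter: The counting dial, 0.85 kg, loose on the bench. Origin: underside, on the wheel's vertical axis; z up. Bare metal base plate 8 mm thick, x -55 to +95, y -60 to +60 mm in its frame; on it a drum, radius 30 mm, up to 35 mm height, with the black wheel on top (see wheel_hub). A dark pointer post, 16 mm wide, 50 mm high, stands on the base along +x, from 75 mm outwards.
- wheel_hub (a point): Centre of the wheel's top, on its axis, 56 mm above the bench, on a cap of radius 12 mm. The wheel: a black disc of radius 36 mm, 36 to 50 mm above the bench, with eight radial lobes as thick, 10 mm wide, 45 degrees apart, air below them. Seven end 56 mm from the axis, the long one 68 mm. At rest, lobes lie along the dial's +x and every 45 degrees from it.
- wheel (a joint): Wheel angle in rad, growing clockwise seen from above; 0: long lobe at the pointer. A click is pi/4 (0.785): a spring detent holds the wheel at whole multiples, and once pushed over half way it snaps on to the next by itself. It starts two to four clicks before 0 (about -1.57, -2.36 or -3.14; rarely poised half way between two). Pushing a lobe near its end takes about 2 to 3.5 N.
- long_lobe_tip (a point): Middle of the end face of the wheel's long lobe, 68 mm from the wheel's axis and 43 mm above the bench.
- pointer_tip (a point): Tip of the fixed pointer, 75 mm from the wheel's axis along the dial's +x, 45 mm above the bench.
- jar: Glass jar with a brass cap, diameter 52 mm, 75 mm high, a bystander. Origin: centre of its underside.
- pot: Small clear specimen pot with a grey cap, diameter 42 mm, 50 mm high, a bystander. Origin: centre of its underside.
- wash: White plastic bottle, diameter 60 mm, 110 mm high, a bystander. Origin: centre of its underside.
Things that resemble listed ones, but are neither listed nor needed, are in the scene too. Of the things like the counter, leave any that is red; of the rest the larger one is meant.

How it is judged (in metres and radians):
On the way:
1. the wheel rests one click short of the pointer (value of joint wheel between -0.985398 and -0.585398 rad), for 0.2 s.
At the end, for the whole second after the job is handed in: The wheel rests in the click at which the long lobe points at the pointer (within 0.15 rad), reached clockwise; the dial stands flat within 20 mm of where it stood (value of joint wheel between -0.15 and 0.15 rad and angle between counter's own z axis and vertical below 0.05 rad and distance of counter from where it was at the start of the episode below 0.02 m and linear speed of counter below 0.01 m/s); the robot touches nothing.
It fails at once if the wheel goes past the pointer by half a click (value of joint wheel above 0.4 rad).
It fails at once if the wheel is turned backwards by clicks, the long way round (value of joint wheel below -4.31969 rad).
It fails at once if the dial is pressed, gripped or shoved hard (over 15 N) (contact force between the fingers and counter above 15 N).
It fails at once if the dial is lifted, tipped or moved over 20 mm (distance of counter from where it was at the start of the episode above 0.02 m or height (world z) of counter above 0.006 m or angle between counter's own z axis and vertical above 0.1 rad).
It fails at once if the jar, the pot or the bottle is moved over 15 mm or knocked over (distance of any of jar, pot, wash from where it was at the start of the episode above 0.015 m or angle between any of jar, pot, wash's own z axis and vertical above 0.3 rad).
It also fails if it takes over 64 s, if anything falls off the work surface, if the arm or the gripper's body presses on something with over 40 N, if the wrist force passes 120 N, or if a joint passes its speed limit or range.

## Working session

There is one attempt and no reset: what is moved stays moved. The work goes in short steps, Python scripts to look and compute and a shell command to move; the robot and the scene stay as the last step left them, time stands still between calls to the robot, and variables do not carry over. Pictures are saved under pics/ and viewed, and the job is handed in when it is done.

```bash
mkdir -p pics; ls; python3 - <<'E'
from workcell import manip, eyes
import cv2
s=manip.read_state(); print(s, manip.tip_reach)
for n in ["top","side","wrist"]:
    p,d=eyes.camera(n); cv2.imwrite(f"pics/{n}0.png",p); m=eyes.camera_model(n); print(n,m)
E
```

```text
pics
{'clock': 0.0, 'joint_positions': array([67.11427531, 19.07374162, -3.70865779, 83.70822634,  1.23902836,
       77.34529145, -5.07091246]), 'qd': array([-0.00263248,  0.10169206, -0.08236102,  0.09584785,  0.01031358,
       -0.06772039, -0.02198462]), 'joint_efforts': array([ 4.98702011e-04, -6.23256540e+01,  2.49482546e-02, -3.89886725e+01,
       -6.12440379e-02,  3.99181328e-02,  1.49230386e-04]), 'tool_pos': array([ 229.84167169, -580.78047024,  238.71625726]), 'eef_rot': array([[ 3.68021945e-01, -9.29816883e-01, -6.42171757e-04],
       [-9.29815859e-01, -3.68022495e-01,  1.38249825e-03],
       [-1.52180386e-03,  8.83117894e-05, -9.99998838e-01]]), 'contact_force': array([ 0.40459   , -0.04082509,  0.96359994]), 'moment': array([ 0.03846354, -0.00092123,  0.07110641]), 'grip_width': 1.0033450022100407} 17.0
top {'fx': 453.7016316193727, 'fy': 453.7016316193727, 'cx': 280.443016269929, 'cy': 216.48362840176912, 'k1': -0.12842715688117728, 'R': array([[ 1.35706397e-02, -9.99907461e-01,  9.52639388e-04],
       [-9.95157793e-01, -1.35989209e-02, -9.73449311e-02],
       [ 9
[... 246 characters left out ...]
': array([[-0.99191164, -0.12546785,  0.01921265],
       [-0.08661693,  0.55843502, -0.82501384],
       [ 0.0927837 , -0.82000497, -0.56478584]]), 't': array([614.89278238,  67.8957636 , 800.58003386])}
wrist {'fx': 358.953590258246, 'fy': 358.953590258246, 'cx': 279.72751210799765, 'cy': 211.6771095685298, 'k1': -0.09657552917371752, 'tool_from_camera': array([[ 9.99999355e-01,  1.08800648e-03,  3.25549545e-04,
         4.14339367e-01],
       [-1.13566689e-03,  9.57741385e-01,  2.87628491e-01,
        -8.01563991e+01],
       [ 1.14939086e-06, -2.87628676e-01,  9.57742003e-01,
        -1.44960133e+02],
       [ 0.00000000e+00,  0.00000000e+00,  0.00000000e+00,
         1.00000000e+00]])}
```

View pics/top0.png

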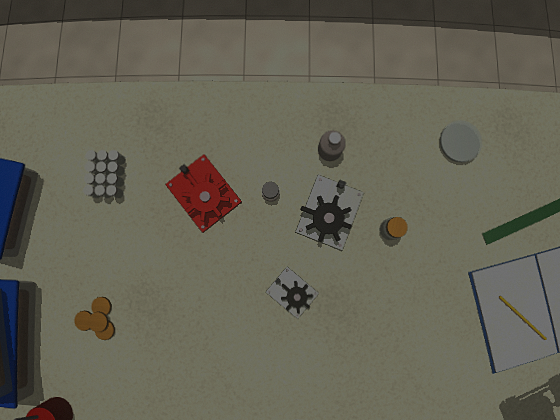

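View pics/side0.png

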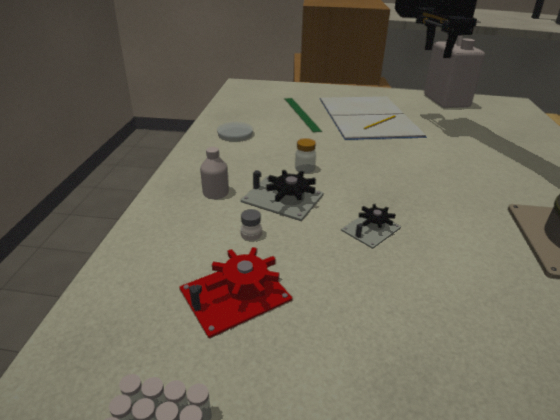

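Top view: there are three dials. The red one at (205,195) must be left alone. There are two bare-metal ones, the large at (329,217) and the small at (296,297). The large one is meant, with the bottle at (332,145), the pot at (271,190) and the jar at (396,229) around it. I'll confirm with a crop.

```bash
cat > h.py <<'E'
from workcell import manip, eyes
import cv2, numpy as np
def ray(n,px):
    m=eyes.camera_model(n)
    K=np.array([[m['fx'],0,m['cx']],[0,m['fy'],m['cy']],[0,0,1]])
    u=cv2.undistortPoints(np.array(px,float).reshape(-1,1,2),K,np.array([m['k1'],0,0,0.]),None,None,None) if False else None
    p=np.array(px,float).reshape(-1,2); q=(p-[m['cx'],m['cy']])/[m['fx'],m['fy']]
    s=q.copy()
    for _ in range(20): s=q/(1+m['k1']*(s**2).sum(1,keepdims=True))
    return np.c_[s,np.ones(len(s))],m
def onplane(n,px,z,T=None):
    r,m=ray(n,px)
    if n=='wrist':
        A=T@m['tool_from_camera']; R=A[:3,:3]; o=A[:3,3]; d=r@R.T
    else:
        o=-m['R'].T@m['t']; d=r@m['R']
    return o+d*((z-o[2])/d[:,2])[:,None]
def proj(n,X,T=None):
    m=eyes.camera_model(n); X=np.array(X,float).reshape(-1,3)
    if n=='wrist':
        A=np.linalg.inv(T@m['tool_from_camera']); c=X@A[:3,:3].T+A[:3,3]
    else: c=X@m['R'].T+m['t']
    s=c[:,:2]/c[:,2:]; s=s*(1+m['k1']*(s**2).sum(1,keepdims=True))
    return s*[m['fx'],m['fy']]+[m['cx'],m['cy']]
def pose():
    s=manip.read_state(); T=np.eye(4); T[:3,:3]=s['eef_rot']; T[:3,3]=s['tool_pos']; return T,s
E
python3 - <<'E'
from h import *
p=cv2.imread('pics/top0.png'); 
c=p[110:270,240:430]; cv2.imwrite('pics/crop0.png',cv2.resize(c,None,fx=4,fy=4,interpolation=cv2.INTER_CUBIC)[:600,:])
print(onplane('top',[[329,217]],56),onplane('top',[[296,297]],40),onplane('top',[[271,187]],50),onplane('top',[[397,227]],75),onplane('top',[[334,139]],110))
E
```

```text
[[601.69673216 -68.22247845  56.        ]] [[419.01444897   4.40696325  40.        ]] [[669.88299592  65.03959859  50.        ]] [[ 579.34729903 -219.83463324   75.        ]] [[769.25570708 -73.34618302 110.        ]]
```

View pics/crop0.png

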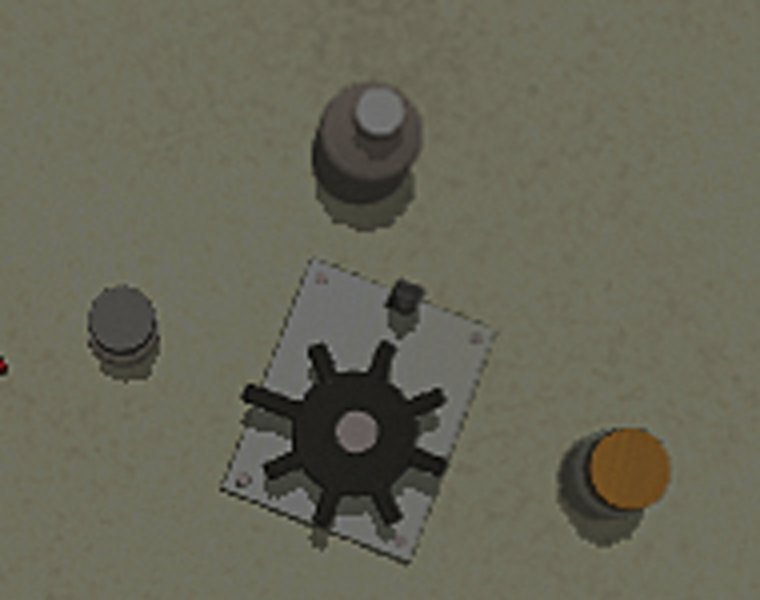

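The crop confirms the larger bare-metal dial. The pointer post is at crop (405,298) and the hub at (357,432). The long lobe ends at (243,390), about 90° counterclockwise of the pointer, so it is two clicks short. I'll refine this and plan the hover move.

```bash
python3 - <<'E'
from h import *
p=cv2.imread('pics/top0.png')
hub=onplane('top',[[240+357/4,110+432/4]],56)[0]; lt=onplane('top',[[240+247/4,110+391/4]],50)[0]; pt=onplane('top',[[240+408/4,110+294/4]],50)[0]
a=lambda v:np.degrees(np.arctan2(v[1],v[0]))
print(hub,a(lt-hub),np.hypot(*(lt-hub)[:2]),a(pt-hub),np.hypot(*(pt-hub)[:2]))
T,s=pose(); d=np.array([hub[0]-20,hub[1],0])-s['tool_pos']; d[2]=0
print('tool shift cm',s['eef_rot'].T@d/10)
E
```

```text
[599.41690865 -68.80071273  56.        ] 69.56824645505701 66.80141153687148 -20.33557878800262 86.45434163663786
tool shift cm [-3.47571188e+01 -5.13467880e+01  3.28030812e-02]
```

View pics/wrist0.png

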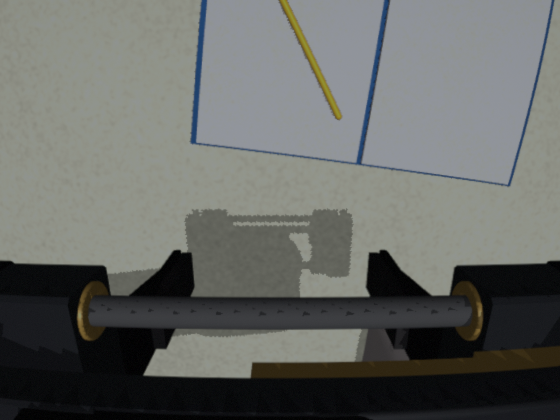

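```bash
python3 -m crank '[[0,0,0,0,0,0,0.147],[0,0,0,0,0,0,0.147],[0,0,0,0,0,0,0.147],[0,0,0,0,0,0,0.147],[0,0,0,0,0,0,0.145]]'; python3 -m crank '[[0,-3.0,-0.56,0,0,0,0],[0,-3.0,-0.56,0,0,0,0],[0,-3.0,-0.56,0,0,0,0],[0,-3.0,-0.56,0,0,0,0],[0,-3.0,-0.56,0,0,0,0],[0,-3.0,-0.56,0,0,0,0],[0,-3.0,-0.56,0,0,0,0],[0,-3.0,-0.56,0,0,0,0],[0,-3.0,-0.56,0,0,0,0],[0,-3.0,-0.56,0,0,0,0]]'; python3 -m crank '[[0,-3.0,-0.56,0,0,0,0],[0,-3.0,-0.56,0,0,0,0],[0,-3.0,-0.56,0,0,0,0],[0,-3.0,-0.56,0,0,0,0],[0,-3.0,-0.56,0,0,0,0],[0,-3.0,-0.56,0,0,0,0],[0,-3.0,-0.56,0,0,0,0],[0,-3.0,-0.56,0,0,0,0],[0,-3.0,-0.56,0,0,0,0],[0,-3.0,-0.56,0,0,0,0],[0,0,0,0,0,0,0],[0,0,0,0,0,0,0]]'
python3 - <<'E'
from h import *
T,s=pose(); print(T.round(3),s['grip_width'],s['clock'])
p,d=eyes.camera('wrist'); cv2.imwrite('pics/w1.png',p); np.savez('w1.npz',T=T,d=d)
E
```

```text
clock: 0.65
tool_pos: [229.9, -581.0, 239.2]
eef_rot: [[-0.354, -0.935, -0.0], [-0.935, 0.354, 0.001], [-0.0, 0.0, -1.0]]
contact_force: [0.1, 0.2, 0.1]
grip_width: 0.635
clock: 1.65
tool_pos: [387.5, -318.3, 239.5]
eef_rot: [[-0.349, -0.937, -0.0], [-0.937, 0.349, -0.0], [0.0, 0.0, -1.0]]
contact_force: [0.7, 0.2, 0.3]
grip_width: 0.002
clock: 2.85
tool_pos: [544.1, -57.5, 239.2]
eef_rot: [[-0.347, -0.938, -0.001], [-0.938, 0.347, 0.0], [0.0, 0.001, -1.0]]
contact_force: [0.3, -0.7, -0.7]
grip_width: 0.003
[[-3.47000e-01 -9.38000e-01 -1.00000e-03  5.44080e+02]
 [-9.38000e-01  3.47000e-01  0.00000e+00 -5.75220e+01]
 [ 0.00000e+00  1.00000e-03 -1.00000e+00  2.39175e+02]
 [ 0.00000e+00  0.00000e+00  0.00000e+00  1.00000e+00]] 0.0029072935005644727 2.85
```

View pics/w1.png

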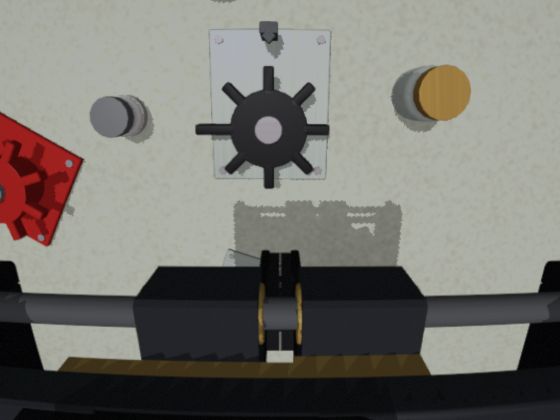

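The wrist view shows the hub at (268,130), the long lobe tip at (197,129), pointing left, and the pointer at (268,28). So the long lobe is exactly two clicks (90°) short.

```bash
python3 - <<'E'
from h import *
z=np.load('w1.npz');T=z['T'];p=cv2.imread('pics/w1.png')
c=p[20:200,180:345]; g=c.max(2)
m=(g<60).astype(np.uint8); n,l,st,ce=cv2.connectedComponentsWithStats(m); k=l[110,60] or 1
m=(l==l[80+20,90]).astype(np.uint8) if l[100,90] else m
print(st[l[100,90]])
cap=((g>110)&(c.min(2)>110)).astype(np.uint8); n,l2,st2,ce2=cv2.connectedComponentsWithStats(cap); i=l2[110,88]; print(st2[i],ce2[i])
hub=onplane('wrist',[ce2[i]+[180,20]],56,T)[0]; print('hub',hub)
ys,xs=np.nonzero(m); X=onplane('wrist',np.c_[xs+180,ys+20],50,T)[:,:2]-hub[:2]
r=np.hypot(*X.T);a=np.degrees(np.arctan2(X[:,1],X[:,0]))
for k in range(8):
    b=-20+45*k; d=(a-b+180)%360-180; s=(abs(d)<12)&(r>42)&(r<75); print(b,round(r[s].max(),1) if s.any() else None,round(d[s].mean(),1) if s.any() else None)
print(onplane('wrist',[[268,24]],50,T)[0]-hub)
top=onplane('top',[[240+357/4,110+432/4]],56)[0]; print(top)
E
```

```text
[    0     0   165   180 23823]
[ 75  97  27  27 566] [ 87.84452297 109.59187279]
hub [602.66767861 -67.51844675  56.        ]
-20 54.3 -0.8
25 54.7 -0.8
70 66.4 -0.9
115 54.4 -0.2
160 54.3 0.2
205 55.2 0.2
250 55.1 -0.6
295 54.8 -0.6
[ 84.18007363 -31.69514295  -6.        ]
[599.41690865 -68.80071273  56.        ]
```

```bash
python3 - <<'E'
from h import *
z=np.load('w1.npz');d=z['d'];m=eyes.camera_model('wrist');A=m['tool_from_camera']
ys,xs=np.mgrid[235:420,140:430]; r,_=ray('wrist',np.c_[xs.ravel(),ys.ravel()]); D=d[235:420,140:430].ravel()
P=(r*D[:,None])@A[:3,:3].T+A[:3,3]; P=P[(D>0)&(D<230)]
for lo in range(-80,24,8):
    q=P[(P[:,2]>=lo)&(P[:,2]<lo+8)]
    if len(q): print(lo,len(q),q[:,0].min().round(1),q[:,0].max().round(1),q[:,1].min().round(1),q[:,1].max().round(1))
p=cv2.imread('pics/w1.png')[230:380,200:360]; cv2.imwrite('pics/w1c.png',cv2.resize(p,None,fx=4,fy=4))
E
```

```text
-80 17988 -33.3 34.0 -39.9 -19.7
-72 5273 -34.5 38.1 -39.9 -13.3
-64 2336 -33.8 32.7 -39.8 -9.2
-56 39 -5.5 4.7 -11.3 -1.3
-48 84 -5.5 4.7 -10.7 5.8
-40 294 -5.5 4.8 -5.7 9.9
-32 328 -5.9 5.1 -12.6 9.2
-24 293 -7.4 6.6 -12.8 -9.7
-16 315 -7.8 6.9 -12.7 -6.9
-8 326 -9.5 8.6 -12.9 3.1
0 335 -9.5 8.7 -12.9 3.1
8 273 -9.5 8.7 -13.0 -10.0
16 30 -9.4 8.1 -12.2 -10.3
```

View pics/w1c.png

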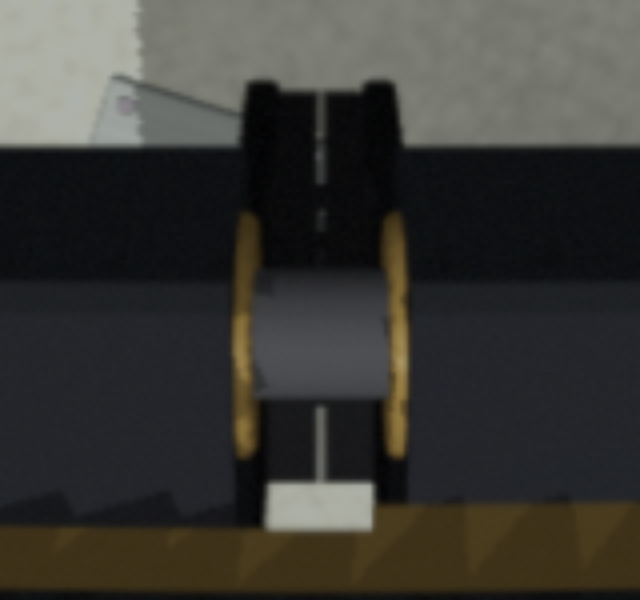

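```bash
python3 -m crank '[[0,-2,-0.75,0,0,0,0],[0,-2,-0.75,0,0,0,0],[0,-2,-0.75,0,0,0,0],[0,-2,-0.75,0,0,0,0],[0,0,0,3,0,0,0],[0,0,0,3,0,0,0],[0,0,0,3,0,0,0],[0,0,0,3,0,0,0],[0,0,0,3,0,0,0],[0,0,0,1.4,0,0,0],[0,0,0,0,0,0,0],[0,0,0,0,0,0,0]]'
python3 - <<'E'
from h import *
T,s=pose(); print(T[:3,3],s['clock'])
p,d=eyes.camera('wrist'); cv2.imwrite('pics/w2.png',p); np.savez('w2.npz',T=T,d=d)
p,d=eyes.camera('side'); 
cv2.imwrite('pics/s2.png',cv2.resize(p[110:260,180:380],None,fx=4,fy=4))
E
```

```text
clock: 4.1
tool_pos: [600.8, 6.1, 76.7]
eef_rot: [[-0.349, -0.937, 0.001], [-0.937, 0.349, -0.0], [-0.0, -0.001, -1.0]]
contact_force: [0.9, 0.1, 1.5]
grip_width: 0.003
[600.78402249   6.12303583  76.6968375 ] 4.1
```

View pics/w2.png

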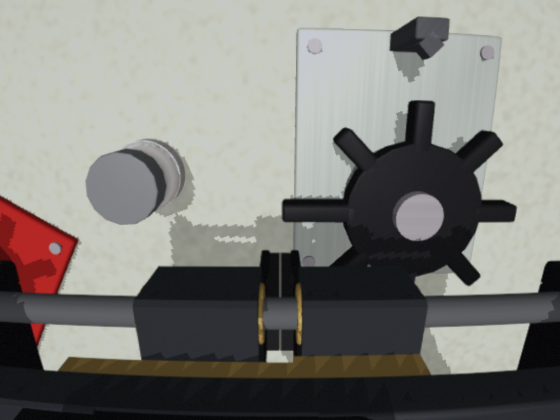

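View pics/s2.png

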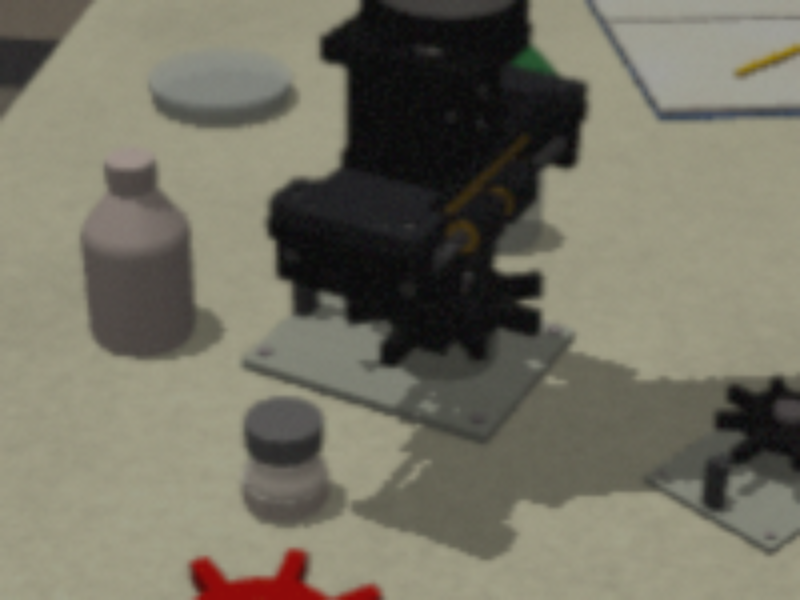

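The wrist view shows the long lobe tip at (283,210), just ahead of the fingers, with its cap at (420,216). The pot at (127,185) is clear. I'll check where the tip lies in tool axes.

```bash
python3 - <<'E'
from h import *
z=np.load('w2.npz');T=z['T']
for px,h in [([283,201],50),([283,221],43),([420,217],56),([350,200],50),([350,220],50)]:
    X=onplane('wrist',[px],h,T)[0]; print(px,X.round(1),(T[:3,:3].T@(X-T[:3,3])).round(1), (z['d'][px[1],px[0]+4]))
E
```

```text
[283, 201] [632.3  -7.   50. ] [  1.3 -34.1  26.7] 184.87146
[283, 221] [620.4  -2.7  43. ] [  1.4 -21.4  33.7] 181.79494
[420, 217] [602.8 -67.9  56. ] [ 68.6 -27.8  20.7] 174.21219
[350, 200] [621.3 -38.4  50. ] [ 34.6 -34.7  26.7] 177.862
[350, 220] [611.3 -35.3  50. ] [ 35.1 -24.3  26.7] 181.20692
```

```bash
python3 -m crank '[[0,0,0,1.1,0,0,0],[0,0,0,1.1,0,0,0],[0,0,0,0,0,0,0],[0,0,-0.3,0,0,0,0],[0,0,-0.3,0,0,0,0],[0,0,-0.3,0,0,0,0],[0,0,0,0,0,0,0],[0,0,0,0,0,0,0]]'; python3 -m crank '[[0,-0.05,-0.2,0,0,0,0.03],[0,-0.05,-0.2,0,0,0,0.03],[0,-0.05,-0.2,0,0,0,0.03],[0,-0.05,-0.2,0,0,0,0.03],[0,-0.05,-0.2,0,0,0,0.03],[0,0,0,0,0,0,0]]'
python3 - <<'E'
from h import *
T,s=pose()
p,d=eyes.camera('wrist'); cv2.imwrite('pics/w3.png',p); np.savez('w3.npz',T=T,d=d)
X=onplane('wrist',[[420,217]],56,T)
E
```

```text
clock: 5.0
tool_pos: [608.8, 3.5, 53.7]
eef_rot: [[-0.349, -0.937, 0.0], [-0.937, 0.349, 0.0], [-0.0, -0.0, -1.0]]
contact_force: [0.5, 0.5, -0.5]
grip_width: 0.004
clock: 5.6
tool_pos: [619.1, 1.7, 53.5]
eef_rot: [[-0.486, -0.874, 0.0], [-0.874, 0.486, -0.0], [-0.0, -0.0, -1.0]]
contact_force: [-1.1, 0.4, 0.5]
grip_width: 0.003
```

View pics/w3.png

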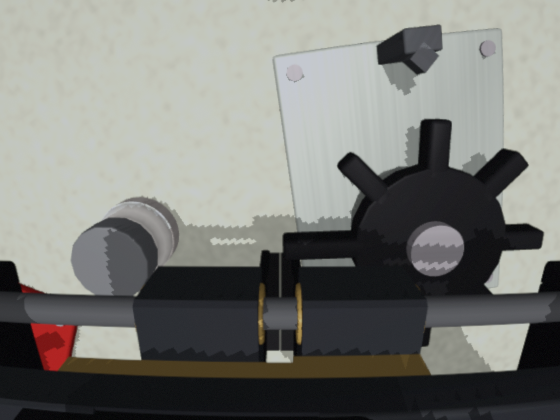

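```bash
python3 - <<'E'
from h import *
T=np.load('w3.npz')['T']
for px,h in [([437,249],56),([286,238],50)]:
    X=onplane('wrist',[px],h,T)[0]; print(X.round(1),(T[:3,:3].T@(X-T[:3,3])).round(1))
E
python3 -m crank '[[0,-0.05,-0.2,0,0,0,0.03],[0,-0.05,-0.2,0,0,0,0.03],[0,-0.05,-0.2,0,0,0,0.03],[0,-0.05,-0.2,0,0,0,0.03],[0,-0.05,-0.2,0,0,0,0.03],[0,0,0,0,0,0,0]]'
python3 - <<'E'
from h import *
T,s=pose()
p,d=eyes.camera('wrist'); cv2.imwrite('pics/w4.png',p); np.savez('w4.npz',T=T,d=d)
E
```

```text
[603.6 -67.9  56. ] [ 68.3 -20.3  -2.4]
[638.3 -11.7  50. ] [  2.3 -23.4   3.6]
clock: 6.25
tool_pos: [628.9, -1.6, 53.6]
eef_rot: [[-0.611, -0.791, 0.0], [-0.791, 0.611, -0.0], [-0.0, -0.0, -1.0]]
contact_force: [-0.2, 0.3, 0.1]
grip_width: 0.003
```

View pics/w4.png

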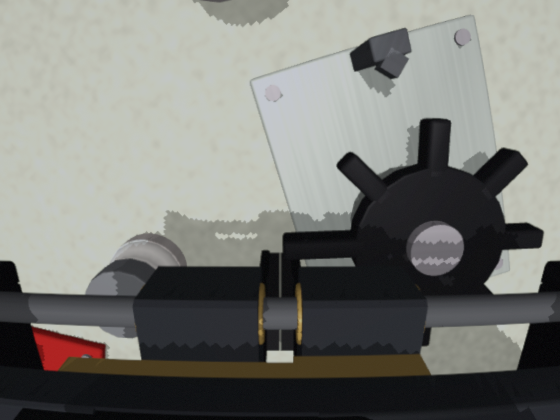

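```bash
python3 -m crank '[[0,-0.05,-0.2,0,0,0,0.03],[0,-0.05,-0.2,0,0,0,0.03],[0,-0.05,-0.2,0,0,0,0.03],[0,-0.05,-0.2,0,0,0,0.03],[0,0,0,0,0,0,0]]'
python3 - <<'E'
from h import *
T,s=pose()
p,d=eyes.camera('wrist'); cv2.imwrite('pics/w5.png',p); np.savez('w5.npz',T=T,d=d)
E
```

```text
clock: 6.8
tool_pos: [636.3, -5.5, 53.6]
eef_rot: [[-0.702, -0.712, 0.0], [-0.712, 0.702, -0.0], [0.0, -0.001, -1.0]]
contact_force: [0.2, 0.6, -0.1]
grip_width: 0.004
```

View pics/w5.png

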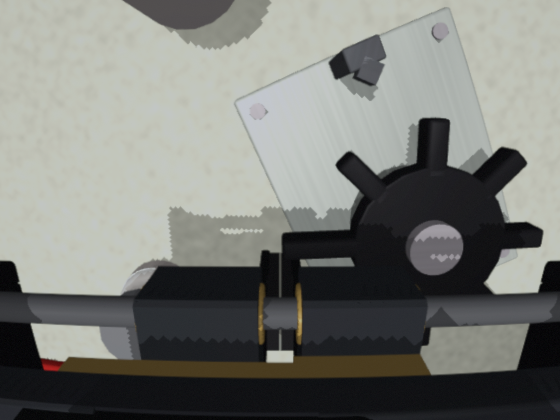

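```bash
python3 -m crank '[[0,-0.05,-0.2,0,0,0,0.03],[0,-0.05,-0.2,0,0,0,0.03],[0,0,0,0,0,0,0],[0,0,0,0,0,0,0]]'
python3 - <<'E'
from h import *
T,s=pose()
p,d=eyes.camera('wrist'); cv2.imwrite('pics/w6.png',p); np.savez('w6.npz',T=T,d=d)
E
```

```text
clock: 7.25
tool_pos: [639.5, -7.3, 53.6]
eef_rot: [[-0.742, -0.671, 0.0], [-0.671, 0.742, -0.0], [0.0, -0.0, -1.0]]
contact_force: [-0.1, 0.5, -0.9]
grip_width: 0.006
```

View pics/w6.png

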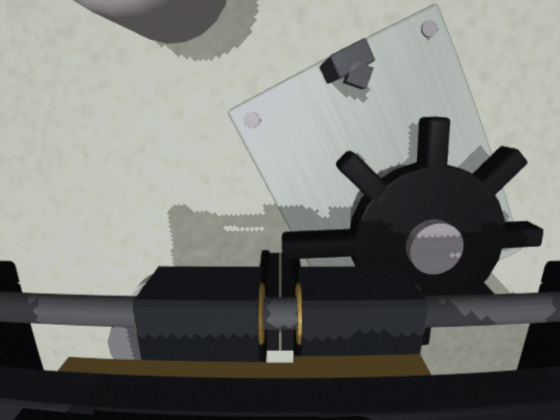

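```bash
python3 - <<'E'
from h import *
T=np.load('w6.npz')['T']
f=lambda px,h:onplane('wrist',[px],h,T)[0]
hub=f([437,248],56); 
a=lambda v:np.degrees(np.arctan2(v[1],v[0]))
tip=f([286,238],50); top=(f([420,122],50)+f([449,122],50))/2
print(hub,a(tip-hub),a(top-hub), 'corners',f([229,111],8),f([436,5],8))
T=np.load('w4.npz')['T']; print(f([251,82],8),f([473,15],8))
T=np.load('w2.npz')['T']; print(f([298,28],8),f([501,38],8))
E
```

```text
[602.89836722 -68.07499786  56.        ] 39.90267073271026 -42.516526220000614 corners [711.06474357 -46.17137167   8.        ] [ 669.7021572  -155.07974469    8.        ]
[710.52291537 -45.1995586    8.        ] [ 669.86561607 -155.27473262    8.        ]
[711.5190741  -44.98449501   8.        ] [ 669.45787135 -154.89079042    8.        ]
```

The base has not moved, and the lobe is right around half way. I'll nudge on.

```bash
python3 -m crank '[[0,-0.05,-0.2,0,0,0,0.03],[0,-0.05,-0.2,0,0,0,0.03],[0,0,0,0,0,0,0],[0,0,0,0,0,0,0]]'
python3 - <<'E'
from h import *
T,s=pose()
p,d=eyes.camera('wrist'); cv2.imwrite('pics/w7.png',p); np.savez('w7.npz',T=T,d=d)
E
```

```text
clock: 7.7
tool_pos: [642.8, -9.4, 53.5]
eef_rot: [[-0.78, -0.626, -0.0], [-0.626, 0.78, -0.0], [0.0, -0.0, -1.0]]
contact_force: [0.1, -0.7, -0.3]
grip_width: 0.002
```

View pics/w7.png

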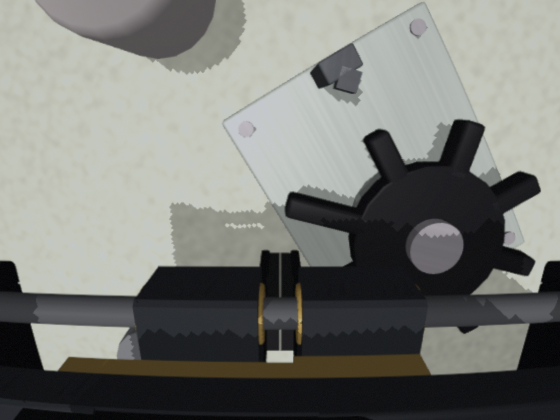

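The wheel snapped on by itself, and the long lobe now points ahead at (290,205). I'll let it settle and measure.

```bash
python3 -m crank '[[0,0,0,0,0,0,0],[0,0,0,0,0,0,0],[0,0,0,0,0,0,0],[0,0,0,0,0,0,0],[0,0,0,0,0,0,0],[0,0,0,0,0,0,0]]'
python3 - <<'E'
from h import *
T,s=pose()
p,d=eyes.camera('wrist'); cv2.imwrite('pics/w8.png',p); np.savez('w8.npz',T=T,d=d)
f=lambda px,h:onplane('wrist',[px],h,T)[0]
a=lambda v:np.degrees(np.arctan2(v[1],v[0]))
print(np.abs(p.astype(int)-cv2.imread('pics/w7.png')).max())
hub=f([437,248],56); tip=(f([294,194],50)+f([288,212],50))/2; post=f([347,78],50)
print(hub,a(tip-hub),np.hypot(*(tip-hub)[:2]),a(post-hub))
for X in (hub,f([294,194],50),f([288,212],50),f([355,230],50)): print((T[:3,:3].T@(X-T[:3,3])).round(1))
E
```

```text
clock: 8.35
tool_pos: [642.9, -9.6, 53.5]
eef_rot: [[-0.781, -0.625, 0.0], [-0.625, 0.781, -0.0], [0.0, -0.0, -1.0]]
contact_force: [-0.4, -0.5, 0.1]
grip_width: 0.004
72
[602.71442342 -68.07829521  56.        ] 22.464690704741294 66.50423535070477 -20.187757014550677
[ 67.9 -20.5  -2.5]
[  5.2 -43.1   3.5]
[  2.8 -35.1   3.5]
[ 32.4 -26.8   3.5]
```

The wheel is at rest one click short. Before the last click swings the gripper toward the bottle, I'll check the gripper body's underside.

```bash
python3 - <<'E'
from h import *
d=np.load('w8.npz')['d'];m=eyes.camera_model('wrist');A=m['tool_from_camera']
ys,xs=np.mgrid[0:420,0:560]; r,_=ray('wrist',np.c_[xs.ravel(),ys.ravel()]); D=d.ravel()
P=(r*D[:,None])@A[:3,:3].T+A[:3,3]; P=P[(D>0)]; P=P[(P[:,2]<0)&(P[:,1]>-60)]
for lo in range(-130,130,10):
    q=P[(P[:,0]>=lo)&(P[:,0]<lo+10)]
    if len(q): print(lo,len(q),'z',np.percentile(q[:,2],99).round(1),q[:,2].max().round(1),'y',q[:,1].min().round(1),q[:,1].max().round(1))
X=onplane('top',[[334,139]],110)[0]; print(X)
E
python3 -c "
import cv2;p=cv2.imread('pics/side0.png');cv2.imwrite('pics/b.png',cv2.resize(p[130:220,180:260],None,fx=6,fy=6))"
```

```text
-90 627 z -52.6 -51.3 y -38.3 3.3
-80 2024 z -53.5 -52.9 y -38.4 2.2
-70 1139 z -64.7 -63.8 y -34.5 -24.7
-60 2885 z -65.2 -64.1 y -34.2 -19.9
-50 4144 z -65.4 -63.9 y -34.4 -23.3
-40 4710 z -60.1 -57.2 y -39.1 -22.2
-30 6895 z -59.2 -57.5 y -39.6 -22.0
-20 6950 z -59.2 -56.9 y -39.6 -21.7
-10 6667 z -2.5 -0.0 y -39.2 10.3
0 6996 z -3.8 -0.1 y -39.4 10.2
10 6962 z -59.1 -57.3 y -39.5 -23.1
20 6852 z -59.0 -57.1 y -39.5 -23.1
30 3763 z -61.2 -57.3 y -39.3 -22.5
40 3438 z -65.3 -63.5 y -34.5 -21.5
50 2909 z -0.9 -0.0 y -34.8 -11.7
60 2187 z -0.7 -0.0 y -34.7 -7.9
70 3206 z -1.1 -0.2 y -39.1 2.2
80 8 z -5.1 -1.4 y -37.8 -19.0
[769.25570708 -73.34618302 110.        ]
```

The end blocks' underside is at about z = 106 mm, and the bottle cap is 110 mm high. If I kept swinging, the outer block would reach the cap. So I'll lift, turn the gripper so its long axis is tangential and push with tool +x.

```bash
python3 -m crank '[[0,0,0.5,0,0,0,0],[0,0,0,-2,0,0,0],[0,0,0,-3,0,0,0],[0,0,0,-3,0,0,0],[0,0,0,0,0,0,0]]'; python3 -m crank '[[0,0,0,0,0,0,-0.147],[0,0,0,0,0,0,-0.147],[0,0,0,0,0,0,-0.147],[0,0,0,0,0,0,-0.147],[0,0,0,0,0,0,-0.147],[0,0,0,0,0,0,-0.147],[0,0,0,0,0,0,-0.147],[0,0,0,0,0,0,-0.147],[0,0,0,0,0,0,-0.147],[0,0,0,0,0,0,0],[0,0,0,0,0,0,0]]'
python3 - <<'E'
from h import *
T,s=pose()
p,d=eyes.camera('wrist'); cv2.imwrite('pics/w9.png',p); np.savez('w9.npz',T=T,d=d)
print((T[:3,:3].T@(np.array([660.9,-17.2,54.5])-T[:3,3])).round(1))
p,d=eyes.camera('top'); cv2.imwrite('pics/t9.png',cv2.resize(p[110:270,230:430],None,fx=4,fy=4)[:600])
E
```

```text
clock: 8.9
tool_pos: [642.0, -5.2, 138.4]
eef_rot: [[-0.781, -0.625, 0.007], [-0.625, 0.781, 0.0], [-0.006, -0.004, -1.0]]
contact_force: [-0.3, 0.6, 0.2]
grip_width: 0.003
clock: 10.0
tool_pos: [639.5, -5.6, 133.1]
eef_rot: [[0.41, -0.912, -0.001], [-0.912, -0.41, 0.0], [-0.0, 0.0, -1.0]]
contact_force: [-0.1, 0.7, 0.2]
grip_width: 0.007
[ 19.4 -14.8  78.6]
```

View pics/w9.png

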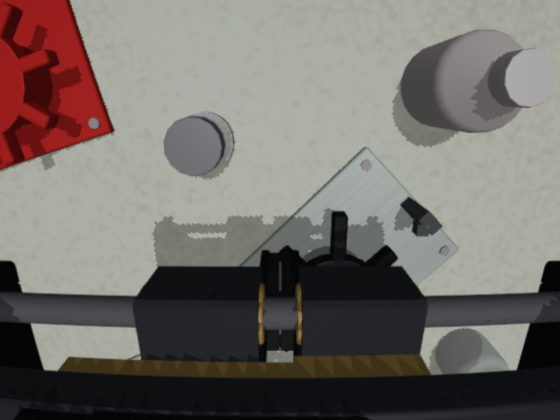

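View pics/t9.png

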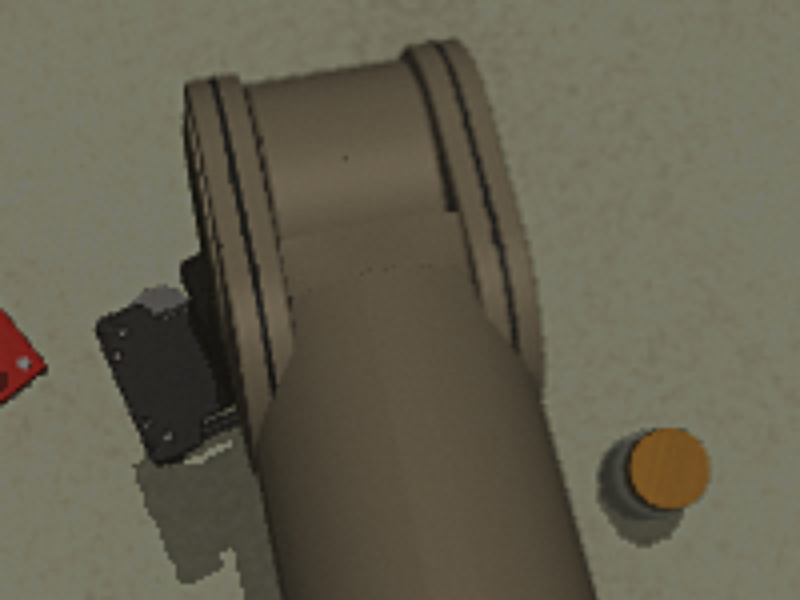

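```bash
python3 - <<'E'
from h import *
T=np.load('w9.npz')['T']
f=lambda px,h:onplane('wrist',[px],h,T)[0]
print(np.array([(T[:3,:3].T@(f(px,50)-T[:3,3])) for px in ([332,216],[346,216],[333,245])]).round(1), f([339,216],50))
E
python3 -m crank '[[0,0.95,-0.75,0,0,0,0],[0,0.95,-0.75,0,0,0,0],[0,0,0,2,0,0,0],[0,0,0,2,0,0,0],[0,0,0,2,0,0,0],[0,0,0,0,0,0,0],[0,0,0,0,0,0,0]]'
python3 - <<'E'
from h import *
T,s=pose()
p,d=eyes.camera('wrist'); cv2.imwrite('pics/w10.png',p); np.savez('w10.npz',T=T,d=d)
p,d=eyes.camera('side'); cv2.imwrite('pics/s10.png',cv2.resize(p[110:260,180:380],None,fx=4,fy=4))
E
```

```text
[[35.4 -8.7 83.1]
 [44.8 -8.7 83.1]
 [37.  12.1 83.1]] [663.78820483 -38.62387336  50.        ]
clock: 10.8
tool_pos: [661.3, -16.7, 73.9]
eef_rot: [[0.413, -0.911, -0.0], [-0.911, -0.413, -0.0], [-0.0, 0.0, -1.0]]
contact_force: [-0.1, -0.0, 0.4]
grip_width: 0.007
```

View pics/w10.png

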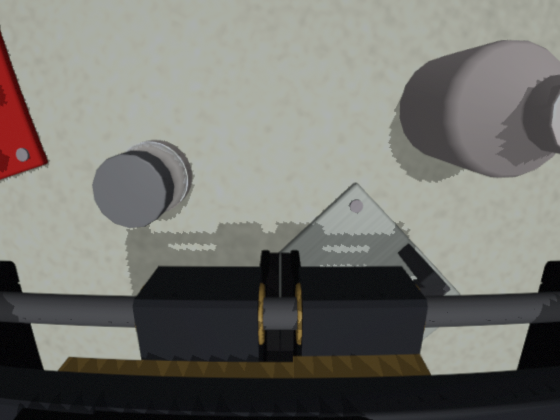

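View pics/s10.png

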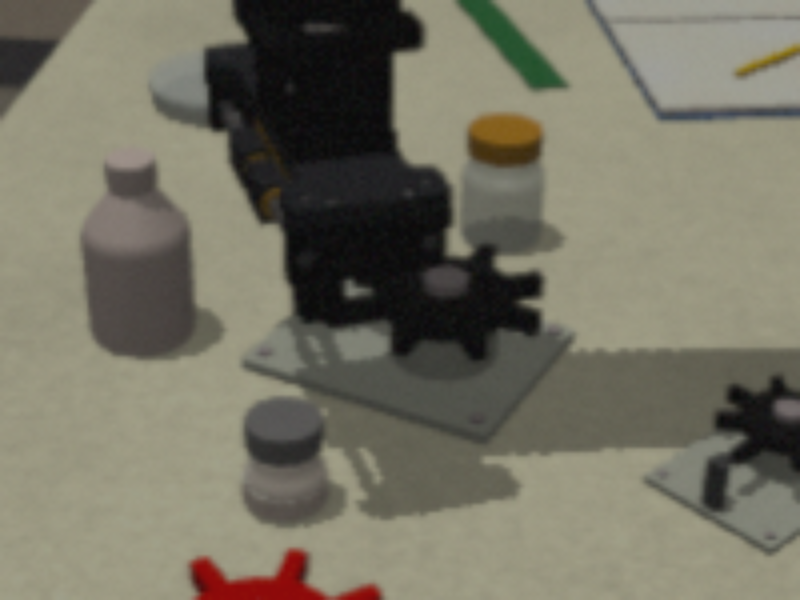

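The side view shows the fingertip at crop (318,315), just behind the long lobe's end, and the gripper is clear of the bottle and pot. I'll descend, make contact and push on an arc about the hub.

```bash
python3 -m crank '[[0,0,0,1,0,0,0],[0,0,0,0.9,0,0,0],[0,0,0,0,0,0,0],[0,0.2,0,0,0,0,0],[0,0.2,0,0,0,0,0],[0,0.2,0,0,0,0,0],[0,0,0,0,0,0,0]]'; python3 -m crank '[[0,0.22,-0.05,0,0,0,0.03],[0,0.22,-0.05,0,0,0,0.03],[0,0.22,-0.05,0,0,0,0.03],[0,0.22,-0.05,0,0,0,0.03],[0,0.22,-0.05,0,0,0,0.03],[0,0.22,-0.05,0,0,0,0.03],[0,0.22,-0.05,0,0,0,0.03],[0,0.22,-0.05,0,0,0,0.03],[0,0,0,0,0,0,0]]'
python3 - <<'E'
from h import *
T,s=pose()
p,d=eyes.camera('side'); cv2.imwrite('pics/s11.png',cv2.resize(p[110:260,180:380],None,fx=4,fy=4))
print((T[:3,:3].T@(np.array([602.8,-68,54.5])-T[:3,3])).round(1))
E
```

```text
clock: 11.6
tool_pos: [664.0, -22.9, 54.8]
eef_rot: [[0.413, -0.911, 0.0], [-0.911, -0.413, -0.0], [0.0, -0.0, -1.0]]
contact_force: [-0.5, -0.2, 0.1]
grip_width: 0.002
clock: 12.5
tool_pos: [673.3, -38.3, 54.5]
eef_rot: [[0.184, -0.983, 0.0], [-0.983, -0.184, -0.0], [0.0, -0.0, -1.0]]
contact_force: [-0.1, 1.1, -1.1]
grip_width: 0.005
[16.3 74.7  0. ]
```

View pics/s11.png

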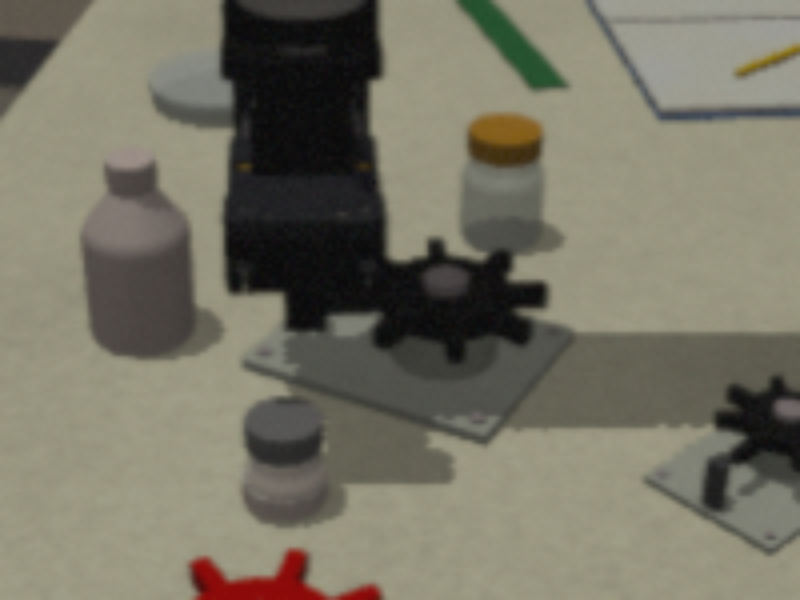

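The wheel is turning with the finger and the base is still. I'll continue in small steps.

```bash
python3 -m crank '[[0,0.22,-0.05,0,0,0,0.03],[0,0.22,-0.05,0,0,0,0.03],[0,0.22,-0.05,0,0,0,0.03],[0,0.22,-0.05,0,0,0,0.03],[0,0,0,0,0,0,0]]'
python3 - <<'E'
from h import *
p,d=eyes.camera('side'); cv2.imwrite('pics/s12.png',cv2.resize(p[110:260,180:380],None,fx=4,fy=4))
E
python3 -m crank '[[0,0.22,-0.05,0,0,0,0.03],[0,0.22,-0.05,0,0,0,0.03],[0,0,0,0,0,0,0],[0,0,0,0,0,0,0]]'
python3 - <<'E'
from h import *
p,d=eyes.camera('side'); cv2.imwrite('pics/s13.png',cv2.resize(p[110:260,180:380],None,fx=4,fy=4))
E
```

```text
clock: 13.05
tool_pos: [676.5, -46.8, 54.6]
eef_rot: [[0.065, -0.998, 0.0], [-0.998, -0.065, -0.001], [0.001, -0.0, -1.0]]
contact_force: [-0.1, 0.3, 0.1]
grip_width: 0.008
clock: 13.5
tool_pos: [677.6, -50.6, 54.6]
eef_rot: [[0.007, -1.0, 0.0], [-1.0, -0.007, -0.0], [0.0, -0.0, -1.0]]
contact_force: [0.3, -0.2, -0.0]
grip_width: 0.007
```

View pics/s13.png

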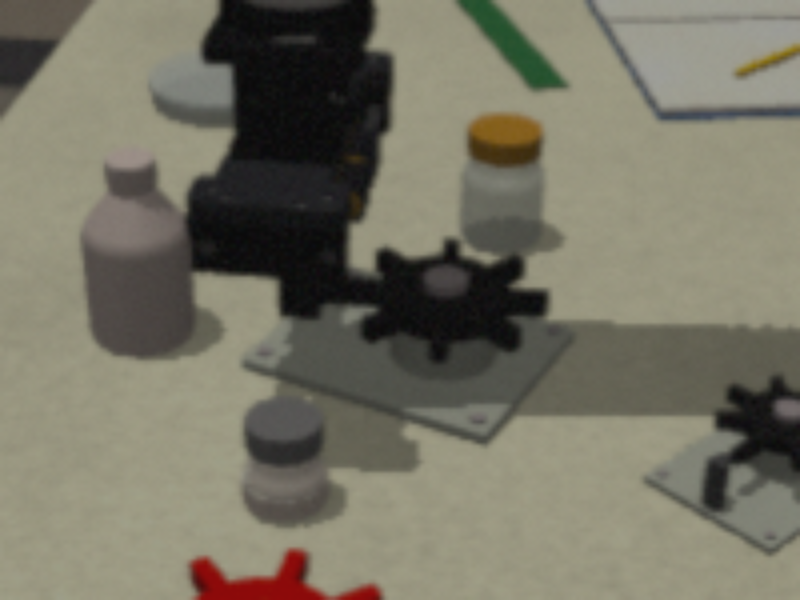

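```bash
python3 -m crank '[[0,0.22,-0.05,0,0,0,0.03],[0,0.22,-0.05,0,0,0,0.03],[0,0,0,0,0,0,0],[0,0,0,0,0,0,0]]'
python3 - <<'E'
from h import *
p,d=eyes.camera('side'); cv2.imwrite('pics/s14.png',cv2.resize(p[110:260,180:380],None,fx=4,fy=4))
E
```

```text
clock: 13.95
tool_pos: [678.5, -55.0, 54.6]
eef_rot: [[-0.053, -0.999, 0.0], [-0.999, 0.053, -0.0], [0.0, -0.0, -1.0]]
contact_force: [0.1, -0.3, 1.1]
grip_width: 0.004
```

View pics/s14.png

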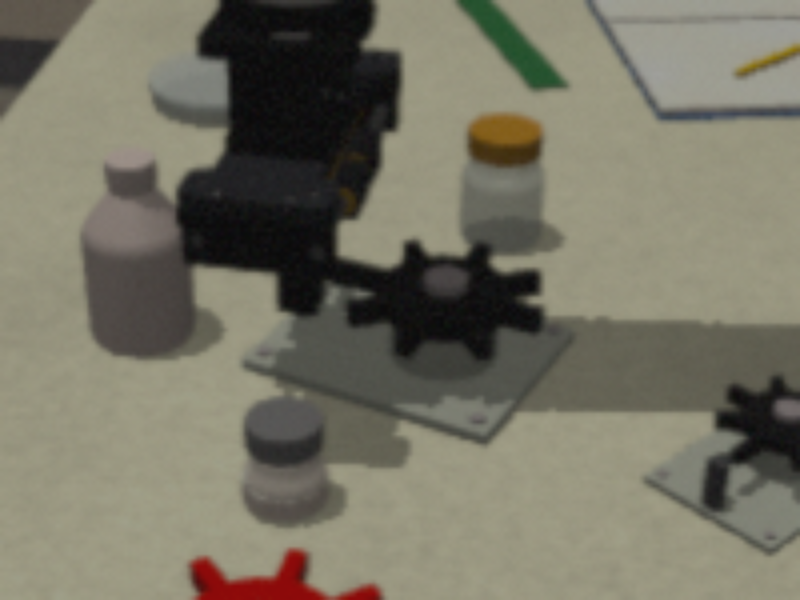

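The lobe pattern jumped ahead of the finger, so it snapped. I'll back off, lift and check.

```bash
python3 -m crank '[[0,-0.4,0,0,0,0,0],[0,0,0,-1,0,0,0],[0,0,0,-3,0,0,0],[0,0,0,-4,0,0,0],[0,0,0,-4,0,0,0],[0,0,0,-4,0,0,0],[0,0,4,0,0,0,0],[0,0,4,0,0,0,0],[0,0,4,0,0,0,0],[0,0,0,0,0,0,0],[0,0,0,0,0,0,0]]'
python3 - <<'E'
from h import *
T,s=pose()
p,d=eyes.camera('wrist'); cv2.imwrite('pics/w15.png',p); np.savez('w15.npz',T=T)
p,d=eyes.camera('side'); cv2.imwrite('pics/s15.png',cv2.resize(p[110:260,180:380],None,fx=4,fy=4))
E
```

```text
clock: 15.1
tool_pos: [558.7, -44.4, 215.9]
eef_rot: [[-0.053, -0.999, 0.002], [-0.999, 0.053, -0.001], [0.001, -0.002, -1.0]]
contact_force: [0.5, -0.4, 1.2]
grip_width: 0.005
```

View pics/w15.png

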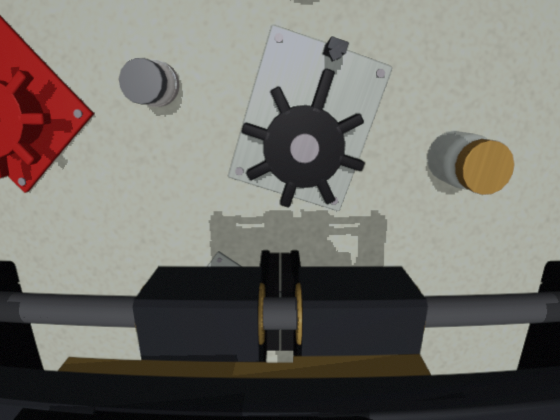

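View pics/s15.png

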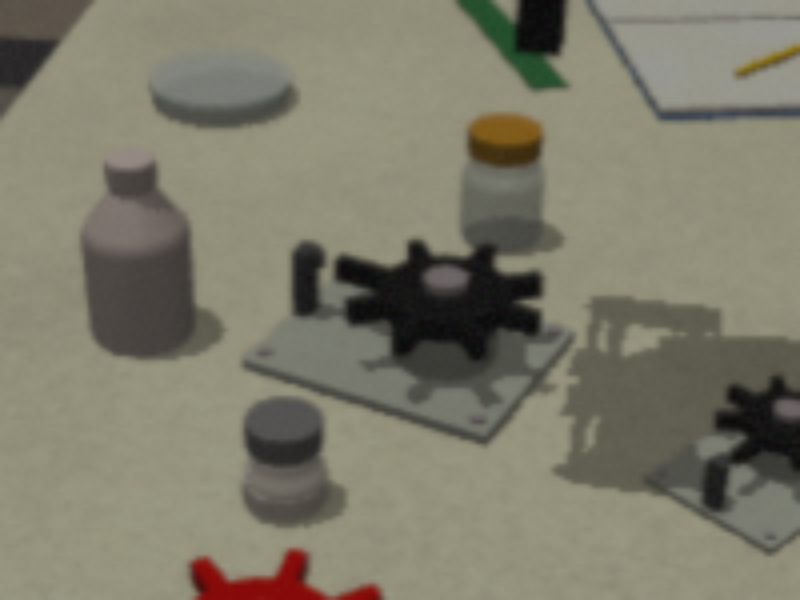

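The wrist view shows the long lobe tip at (328,72), pointing at the post at (335,47). The hub is at (304,148). The robot is clear of everything. One numeric check, then I hand in.

```bash
python3 - <<'E'
from h import *
T=np.load('w15.npz')['T']
f=lambda px,h:onplane('wrist',[px],h,T)[0]
a=lambda v:np.degrees(np.arctan2(v[1],v[0]))
hub=f([304.5,148],56);tip=f([328,72],50);post=f([336,48],50)
print(hub,a(tip-hub),a(post-hub),np.hypot(*(tip-hub)[:2]))
manip.finish_job()
E
```

```text
[602.70612263 -67.77108586  56.        ] -19.830768871064517 -20.020166752479046 64.74903317300942
the job is handed in; nothing more can be done
```

I turned the larger bare-metal dial two clicks clockwise by pushing only the end of its long lobe with the closed fingertips. Each click was a separate push, and the wheel rested about 4 s one click short between them. The job is handed in; no verdict was reported.

- **Last checks:** The long lobe points at −19.8° in the world frame and the pointer at −20.0°. The dial's hub measured within 1 mm of its starting position. The robot ended clear of everything, with no contact forces above noise at any reading.
- **Bystanders:** The jar, pot and bottle look unmoved in the final pictures, but I did not measure them.
- **Disagreement:** The top and wrist cameras gave hub positions about 3 mm apart at the start, and I used the wrist value. The first push also needed slightly more travel than I had calculated before it snapped over.

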